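Key the vial carousel onto its drive spindle

ROBOT

A 7-joint arm with a two-finger parallel gripper is mounted at the origin on the work surface. World frame = base frame: x ahead of the robot, y to its left, z up, the work surface at z = 0. Lengths are in mm, angles in rad, forces in N, time in s.
With the tool pointing down it reaches from about 400 to 850 mm from the base axis. Payload 4.5 kg.
Tool frame: the origin (TCP) lies at the very end of the fingers, on their centre line; the grasp point (between the pads) lies 19 mm behind it; z points along the fingers, y is the direction in which the jaws open and shut (so a half turn about z gives the same grasp; the last joint's range is limited). The gripper opens to 85 mm and grips with 20 to 120 N. Pads are 22 mm wide; open, the fingers measure 114 mm over their backs; the gripper's body (76 mm by 85 mm) begins 54 mm behind the grasp point. The pads swing forward as they close: fully open they stand 13 mm farther back than shut.
Start: joints at [1.345, 0.689, -0.195, 1.565, 0.157, 0.902, -0.215], TCP at [160.583, -604.042, 231.317] pointing down, gripper open.
Joint ranges: [-3.01, 3.01], [-0.46, 2.08], [-1.47, 1.51], [0.13, 2.56], [-1, 4.14], [0.04, 2.09], [-2.66, 2.66]. Speed limits (rad/s): [2.57, 2.57, 3.14, 3.14, 3.14, 3.14, 3.14].

INTERFACE

Orientations are given as a rotation vector (axis times angle).
In Python, from rig import telemetry, optics, manip, recognise, pinpoint gives the robot as it stands.
- The arm moves only by the tool carry_out, never from a script. Its argument "targets" is one flat list of numbers, 7 for each row, row after row: the shift along the tool's x, y, z in m, then the turn, a rotation vector about the tool's x, y, z in rad, then the opening in per cent of the stroke, from 0 (shut) to 100 (fully open). In form: [dx, dy, dz, wx, wy, wz, grip, dx, dy, dz, wx, wy, wz, grip, ...]. A call has 1 to 5 rows; each row shifts and turns the commanded pose from where the row before left it, along the tool's axes as they then stand; what a row does not reach is not made up. A row lasts 1/10 s, in which the tool goes at most 50 mm and 8.59 degrees, less where a joint would pass 70% of its speed; a pose out of reach is approached as far as the arm can. A call is refused whole if a number of a shift passes 0.05 or a number of a turn 0.15, either way. A call with a gripper value outside its range is refused whole. The fingers move at their own pace and stop on an object; "grip_force" is the grip in N (left out, the last holds). Time passes only in rows, so rows that do not move let the fingers close. It gives the time, the measured TCP pose, the force and the opening at its end, in the units of the state.
- telemetry.state(): the state, without advancing time (a new reading comes with each control period).
- optics.camera(name): name is "side" or "top" or "wrist"; returns a dict with "pixels" (480x640x3 uint8, red, green, blue), "camera_matrix" (3x3 intrinsics, pixels), "k1" (the pictures are not rectified: a ray, as slopes to the right and down, at radius r is drawn at 1 + k1 r^2 times it, then the intrinsics apply), "position" and "orientation" of the camera in the world; the wrist camera has in their place "T_tool_cam" (4x4, takes a point from camera to tool coordinates, whose origin is the TCP and whose axes are the flange's). Camera axes: x right, y down, z forward; pixel columns grow to the right and rows downward; lengths in mm; the calibration is good to about 2 mm. A picture is of the moment at which its call begins: read the wrist's pose just before it. There is no depth.
- manip.sign_off(): hands the job in, once; it reports no verdict.
Trained networks look in the newest picture that a camera, given by its name, has taken for a name from the list of things; names that differ only in an ending like _2 or _b are one class to them, and where a whole thing is asked for, a point or a joint stands for the part that bears it (a point fixed in the world has none). Each returns a list of dicts, best first, with "score" (0 to 1); they miss things now and then, are a little off and sometimes report something else, mostly with a low value. They report only what shows in the picture. A call takes as long as a camera call.
- recognise(camera, target): "centre" ([x, y, z] in mm, in the coordinates of the camera as it stood for that picture, good to about 4 mm: the middle of the surface that is visible of it).
- pinpoint(camera, target): "centre" ([x, y, z] in mm, in the coordinates of the camera as it stood for that picture, good to about 4 mm: a listed point, or the origin of a listed thing).
The state is a dict: "clock": time; "qpos": joint angles; "dq": joint speeds; "effort": joint torques, N m; "eef_pos": TCP position; "orientation": TCP orientation; "force": force on the tool from outside, world axes, zero at the start; "ft_torque": the same for the moment, N m; "grip_width": finger opening in mm.
Only numpy, scipy, OpenCV 4.12 (cv2) and the standard library are available. Lean on these libraries where they do the work, as an engineer would, in place of code of your own. Each camera call takes 0.05 s, during which the arm holds its last target. There are 200 camera calls.

TASK

Put the square brass key from the blue holder into the slot of the drive unit's upright spindle so that it drops right down to the bottom, then fit the orange and white vial carousel over the spindle with its keyway, which lies only roughly in line with the red mark, on the key, until it sits flat and fully home on the dark collar. Feel for the fit and do not force it; leave the two round pins in the holder, leave the other things where they stand, and let go of everything.

Things in the scene. Friction and masses are not known exactly. Their poses are not given: they have to be found in the camera images.
- key_center (a point): Centre of the loose key: a square brass bar 12 x 12 mm, 90 mm long (45 mm from either end; z along its length, up at the start), ends chamfered 1.5 mm, about 0.1 kg. It stands in one of the blue holder's three square sockets, 14 mm wide and 35 mm deep, with 55 mm of it above the holder, and may lean a little.
- key: The same brass key; origin at the centre of its lower end. At the bottom of the spindle's slot its top is 50 mm above the collar, 12 mm below the shaft's top: fingers that hold it across or above the shaft cannot follow it down, so it is let go once its foot is in the pocket and falls the rest by itself.
- holder: Fixed blue block, 200 (x) x 60 (y) x 45 mm high, origin at the centre of its underside. Three sockets in a row along its x axis, 65 mm apart, hold the key and two round pins in any order.
- seat (a point): Point on the upright spindle's axis, level with the top of its dark collar (90 mm over the bench, 64 mm across); z up, x points from the axis towards the slot and turns with the spindle. In the collar the slot is a closed square pocket 40 mm deep, 8 to 21.5 mm from the axis, 13.5 mm wide; the key belongs centred 14.75 mm from the axis, and when down its centre is 5 mm above this point.
- spindle: The same spindle and origin; the carousel is home with its underside on the collar. A steel shaft 32 mm in diameter, 62 mm high above the collar. Along its +x side runs an upright slot 13.5 mm wide (y), open at the top and outwards, its flat floor 8 mm from the axis. It turns only stiffly (about 0.5 N m). Below is the fixed round white drive unit, 160 mm across, 45 mm high.
- carousel_center (a point): Centre of the carousel, on its bore axis, 27.5 mm above its underside; z up, x towards the red mark on the deck. A square orange boss, 56 x 56 mm, faces square to x and y, 55 mm high in all, on a round white deck 140 mm across, 8 mm thick, with eight low grey sockets (tops 18 mm above the underside, 41 to 65 mm from the axis). About 0.4 kg. Grip the boss across two faces near its top.
- carousel: The same carousel, origin at the centre of its underside. In its boss is a keyed steel bush: bore 34.4 mm, mouth flared to 41 mm over the lowest 6 mm, keyway 13.6 mm wide over the whole height, reaching 24.5 mm from the axis. The bush is stiff to turn (about 1 N m) and was left with its keyway up to 0.35 rad either way from the x axis and red mark; how far is not given.
- pin_steel_center (a point): Centre of a round steel pin, 12 mm thick, 105 mm long, in the holder. Not to be used.
- pin_black_center (a point): Centre of a round black pin, 12 mm thick, 75 mm long, in the holder. Not to be used.
- flask_mid (a point): Clear conical flask with a red cap, 115 mm high, 76 mm across; a bystander (point 20 mm above its foot).
- amber_bottle_mid (a point): Brown glass bottle, 130 mm high, 60 mm across; a bystander (point 20 mm above its foot).
- vial_mid (a point): Slim clear vial with a black cap, 70 mm high, 28 mm across; a bystander (point 20 mm above its foot).
- beaker_mid (a point): Clear open beaker, 85 mm high, 70 mm across; a bystander (point 20 mm above its foot).
- driver_mid (a point): Screwdriver lying on the bench, 180 mm long; a bystander.

How it is judged (in metres and radians):
On the way, in this order (a step that is already met when the one before it is completed fails the run):
1. the key stands at the bottom of the spindle's slot, let go, with the carousel still off (x of key_center in the frame of seat between 0.0108 and 0.0188 m and y of key_center in the frame of seat between -0.003 and 0.003 m and z of key_center in the frame of seat between 0 and 0.0085 m and contact force between the fingers and key below 0.1 N and distance between carousel_center and seat above 0.06 m), for 0.2 s.
2. the carousel is fully home over the spindle and key (horizontal distance between carousel_center and seat below 0.004 m and angle between carousel_center's own z axis and vertical below 0.06 rad and z of carousel_center in the frame of seat between 0.022 and 0.0305 m and x of key_center in the frame of seat between 0.0108 and 0.0188 m and y of key_center in the frame of seat between -0.003 and 0.003 m and z of key_center in the frame of seat between 0 and 0.0085 m), for 0.2 s.
At the end, for the whole second after the job is handed in: The key is at the bottom of the slot (its centre within 4 mm of 14.75 mm from the axis and 0 to 8.5 mm above the seat point); the carousel sits on the collar (underside at most 3 mm above it, axis within 4 mm, tilt below 0.06 rad); both are at rest and released (all of step 2 and linear speed of each of carousel, key below 0.02 m/s); the robot touches nothing.
It fails at once if the other things or the round pins moved by more than 40 mm (distance of any of flask_mid, amber_bottle_mid, vial_mid, beaker_mid, driver_mid, pin_steel_center, pin_black_center from where it was at the start of the episode above 0.04 m).
It fails at once if the carousel or the key forced onto the spindle with more than 80 N (contact force between any of carousel, key and spindle above 80 N or contact force between carousel and key above 80 N).
It also fails if it takes over 72 s, if anything falls off the work surface, if the arm or the gripper's body presses on something with over 40 N, if the wrist force passes 120 N, or if a joint passes its speed limit or range.

## Working session

There is one attempt and no reset: what is moved stays moved. The work goes in short steps, Python scripts to look and compute and a tool call to move; the robot and the scene stay as the last step left them, time stands still between calls to the robot, and variables do not carry over. Pictures are saved under pics/ and viewed, about 8 in all and at most 12, crops included, and the job is handed in when it is done.

Besides the shell and the picture viewer there is one more tool, called as a command line: name --argument value ..., lists and objects as JSON in quotes. carry_out: Moves the arm, as the interface text tells. Its arguments: {"type":"object","properties":{"targets":{"type":"array","items":{"type":"number"}},"grip_force":{"type":"number"}},"required":["targets"]}

```bash
ls; mkdir -p pics; cat > h.py <<'E'
import numpy as np, cv2
from scipy.spatial.transform import Rotation as R
from rig import telemetry, optics, manip, recognise, pinpoint
def pose(c,st=None):
    if "T_tool_cam" in c:
        T=np.eye(4);T[:3,:3]=R.from_rotvec(st["orientation"]).as_matrix();T[:3,3]=st["eef_pos"]
        return T@np.array(c["T_tool_cam"])
    T=np.eye(4);o=np.array(c["orientation"])
    T[:3,:3]=o if o.shape==(3,3) else R.from_rotvec(o).as_matrix();T[:3,3]=c["position"];return T
def cam(n):
    st=telemetry.state();c=optics.camera(n);c["T"]=pose(c,st);return c
def save(c,f,crop=None,scale=1):
    p=c["pixels"][:,:,::-1]
    if crop:p=p[crop[1]:crop[3],crop[0]:crop[2]]
    cv2.imwrite(f,cv2.resize(p,None,fx=scale,fy=scale,interpolation=cv2.INTER_CUBIC))
def w(c,p): return (c["T"]@np.r_[p,1])[:3]
def proj(c,P):
    q=np.linalg.inv(c["T"])@np.r_[P,1];s=q[:2]/q[2];s=s*(1+c["k1"]*(s@s));K=np.array(c["camera_matrix"]);return K[:2,:2]@s+K[:2,2]
def ray(c,uv,z):
    K=np.array(c["camera_matrix"]);d=(np.array(uv)-K[:2,2])/np.array([K[0,0],K[1,1]]);s=d.copy()
    for _ in range(20): s=d/(1+c["k1"]*(s@s))
    v=c["T"][:3,:3]@np.r_[s,1];o=c["T"][:3,3];return o+v*(z-o[2])/v[2]
def tri(obs):  # [(cam,uv),...] -> least squares point
    A=np.zeros((3,3));b=np.zeros(3)
    for c,uv in obs:
        o=c["T"][:3,3];v=ray(c,uv,o[2]-100)-o;v/=np.linalg.norm(v);M=np.eye(3)-np.outer(v,v);A+=M;b+=M@o
    return np.linalg.solve(A,b)
E
cat > a.py <<'E'
from h import *
np.set_printoptions(precision=1,suppress=True)
st=telemetry.state();print(st)
for n in("side","top","wrist"):
    c=cam(n);save(c,f"pics/{n}0.png");print(n,c["camera_matrix"],c["k1"],c["T"])
    for t in "key_center key holder seat spindle carousel_center carousel pin_steel_center pin_black_center flask_mid amber_bottle_mid vial_mid beaker_mid driver_mid".split():
        for d in pinpoint(n,t)[:1]: P=w(c,d["centre"]);print(t,round(d["score"],2),P,proj(c,P),{k:v for k,v in d.items() if k not in("score","centre")})
E
python3 a.py
```

```text
pics
{'clock': 0.0, 'qpos': array([ 1.3,  0.7, -0.2,  1.6,  0.2,  0.9, -0.2]), 'dq': array([ 0., -0.,  0., -0.,  0.,  0.,  0.]), 'effort': array([ -0. , -54. ,  -1.3, -15.9,   0. ,   0. ,   0. ]), 'eef_pos': array([ 160.3, -603.4,  230.5]), 'orientation': array([-3.1, -0.4,  0. ]), 'force': array([ 1.1, -0.1, -0.3]), 'ft_torque': array([-0. , -0. , -0.1]), 'grip_width': 85.46747618345333}
side [[528.5   0.  325.8]
 [  0.  528.5 240.3]
 [  0.    0.    1. ]] -0.00399131907035248 [[ -1.   -0.1   0.1 445.6]
 [ -0.2   0.7  -0.6 639.6]
 [ -0.   -0.7  -0.8 913.9]
 [  0.    0.    0.    1. ]]
key_center 0.67 [ 594.6 -268.5   52.6] [326.  183.4] {}
key 0.54 [ 596.5 -268.    12.4] [325.2 195.6] {}
seat 0.63 [ 463.2 -270.5   47.7] [381.3 190.3] {}
spindle 0.75 [573.8 -40.1  89.8] [318.2 247.2] {}
carousel_center 0.97 [498.  252.4  24.7] [333.3 402.2] {}
carousel 0.66 [491.7 252.2   1.6] [336.7 408. ] {}
pin_steel_center 0.62 [ 534.3 -270.1   67.7] [351.5 180.9] {}
pin_black_center 0.48 [ 464.2 -267.9   47.6] [380.7 191. ] {}
flask_mid 0.68 [744.9 163.4  22.6] [213.  339.3] {}
amber_bottle_mid 0.
[... 693 characters left out ...]
 [494.3 254.1  27.7] [152.6 265.5] {}
carousel 0.95 [496.3 254.6   2.5] [155.7 265.3] {}
pin_steel_center 0.5 [ 526.  -266.9   59.1] [412.3 244.1] {}
pin_black_center 0.44 [ 464.2 -273.6   49. ] [415.7 275.5] {}
flask_mid 0.7 [568.5 -39.1  89.2] [296.7 222.5] {}
amber_bottle_mid 0.89 [ 715.1 -149.2   19.6] [348.8 156.8] {}
vial_mid 0.64 [747.3 -35.6  17.6] [294.1 142.8] {}
beaker_mid 0.62 [ 340.2 -420.5   16.2] [485.7 335.4] {}
driver_mid 0.71 [412.1  28.2  22.5] [264.8 304.7] {}
wrist [[355.3   0.  320.6]
 [  0.  355.3 246.3]
 [  0.    0.    1. ]] -0.04535211448454814 [[   0.3   -0.9   -0.3  225.9]
 [  -1.    -0.2   -0.1 -587.6]
 [  -0.     0.3   -1.   374.4]
 [   0.     0.     0.     1. ]]
```

```bash
python3 -c "
import cv2
a=cv2.imread('pics/side0.png');b=cv2.imread('pics/top0.png')
x=cv2.resize(b[100:360,100:540],None,fx=1.8,fy=1.8,interpolation=2);cv2.imwrite('pics/t1.png',x)
cv2.imwrite('pics/s1.png',cv2.resize(a[140:300,260:420],None,fx=3.6,fy=3.6,interpolation=2))
"
```

```text
(no output)
```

View pics/t1.png

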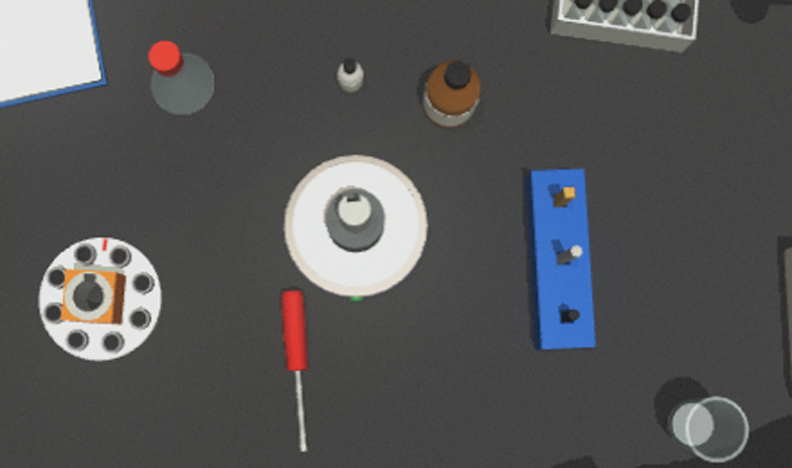

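View pics/s1.png

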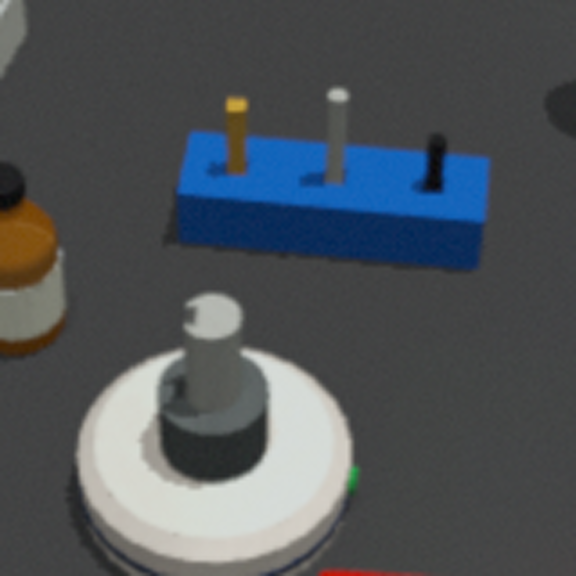

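```bash
cat > go.py <<'E'
from h import *
import sys
# go.py x y z yaw : shift in tool frame (m), turn (rad), for a tool-down target with tool x at yaw
np.set_printoptions(precision=4,suppress=True)
x,y,z,yaw=map(float,sys.argv[1:5]);st=telemetry.state();r=R.from_rotvec(st["orientation"])
t=R.from_euler('z',yaw)*R.from_euler('x',np.pi)
d=np.array([x,y,z])-st["eef_pos"]
print("t",st["clock"],"yaw now",np.arctan2(*r.as_matrix()[1::-1,0]),"tilt z",r.as_matrix()[:,2],"total shift tool",r.inv().apply(d)/1000,"turn",(r.inv()*t).as_rotvec())
print("shift if turned first",t.inv().apply(d)/1000)
E
python3 go.py 560 -268 200 0.04
```

```text
t 2.25 yaw now 0.25976973345427756 tilt z [ 0.     -0.0001 -1.    ] total shift tool [ 0.4724 -0.2222  0.0313] turn [ 0.0001 -0.      0.2198]
shift if turned first [ 0.4126 -0.3198  0.0313]
```

carry_out --targets '[0.039,-0.0185,0,0,0,0,50,0.039,-0.0185,0,0,0,0,50,0.039,-0.0185,0,0,0,0,50,0.039,-0.0185,0,0,0,0,50,0.039,-0.0185,0,0,0,0,50]' --grip_force 40

```text
clock: 2.75
eef_pos: [326.5, -463.4, 231.5]
orientation: [3.115, 0.407, 0.001]
force: [0.4, 0.0, -0.9]
grip_width: 42.7
```

carry_out --targets '[0.039,-0.0185,0,0,0,0,50,0.039,-0.0185,0.005,0,0,0,50,0.039,-0.0185,0.005,0,0,0,50,0.039,-0.0185,0.005,0,0,0,50,0.039,-0.0185,0.005,0,0,0,50]'

```text
clock: 3.25
eef_pos: [491.3, -323.9, 211.3]
orientation: [3.115, 0.407, 0.0]
force: [0.3, -0.5, 0.4]
grip_width: 42.7
```

carry_out --targets '[0.039,-0.0185,0.005,0,0,0,50,0.039,-0.0185,0.005,0,0,0,50,0,0,0,0,0,0.11,50,0,0,0,0,0,0.11,50,0,0,0,0,0,0,50]'

```text
clock: 3.75
eef_pos: [556.1, -268.9, 201.2]
orientation: [3.14, 0.063, -0.001]
force: [0.0, -0.3, -0.8]
grip_width: 42.9
```

```bash
cat > b.py <<'E'
from h import *
import sys
np.set_printoptions(precision=1,suppress=True)
st=telemetry.state();print(st["clock"],st["eef_pos"],st["force"],st["grip_width"])
c=cam("wrist");save(c,sys.argv[1]);print(c["T"][:3])
np.save(sys.argv[1][:-4]+".npy",c,allow_pickle=True)
for t in sys.argv[2:]:
    for d in pinpoint("wrist",t)[:1]: P=w(c,d["centre"]);print(t,round(d["score"],2),P,proj(c,P))
E
python3 b.py pics/w1.png key_center key holder pin_steel_center seat spindle
```

```text
3.75 [ 556.1 -268.9  201.2] [ 0.  -0.3 -0.8] 42.85563119448929
[[   0.    -1.    -0.3  623.6]
 [  -1.    -0.    -0.  -266.6]
 [  -0.     0.3   -1.   344.2]]
key_center 0.62 [ 594.1 -266.6   51.8] [319.2 187.7]
key 0.76 [ 597.5 -270.5   13.3] [323.8 179.9]
holder 0.67 [ 533.9 -266.7    2.5] [317.  243.6]
pin_steel_center 0.98 [ 531.9 -270.2   62.9] [320.4 264.6]
seat 0.68 [568.4 -40.8  93.1] [ 14.2 217.5]
spindle 0.7 [572.8 -39.9  91.3] [ 13.9 211.3]
```

View pics/w1.png

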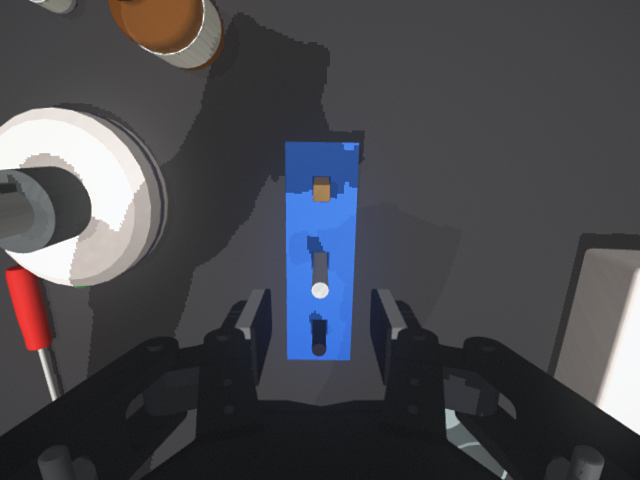

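The wrist view shows the holder with the key's top face at about (321,195), the steel pin's top at (320,290), and nothing near the jaws. I'll work out the key's top and socket from those pixels.

```bash
python3 - <<'E'
from h import *
np.set_printoptions(precision=1,suppress=True)
c=np.load("pics/w1.npy",allow_pickle=True).item()
save(c,"pics/w1c.png",(270,130,370,230),6)
p=c["pixels"].astype(int);m=(p[:,:,0]-p[:,:,2]>40)&(p[:,:,0]>70);m[:150]=0;m[230:]=0;m[:,:280]=0;m[:,360:]=0
ys,xs=np.nonzero(m);print(xs.min(),xs.max(),ys.min(),ys.max())
for y in range(ys.min(),ys.max()+1):
  r=xs[ys==y]; print(y,r.min() if len(r) else'',r.max() if len(r) else'',p[y,321])
for uv in [(321.5,195)]: print(ray(c,uv,100))
for a,b in [((286,142),(287,359)),((358,142),(350,359))]: print(ray(c,a,45),ray(c,b,45))
E
python3 go.py 595 -268 120 0.04
```

```text
313 329 185 200
185 314 329 [153 121  84]
186 314 329 [166 131  89]
187 313 329 [166 132  90]
188 313 329 [162 128  88]
189 314 329 [162 128  90]
190 314 329 [161 127  89]
191 314 329 [161 128  88]
192 314 329 [162 128  90]
193 314 329 [162 129  90]
194 314 329 [160 127  88]
195 314 329 [160 128  90]
196 314 329 [162 129  91]
197 314 329 [162 129  91]
198 314 329 [160 129  89]
199 314 329 [159 126  88]
200 314 328 [156 123  87]
[ 594.  -268.4  100. ]
[ 629.2 -238.2   45. ] [ 429.5 -242.3   45. ]
[ 631.6 -296.5   45. ] [ 432.  -302.7   45. ]
t 4.1 yaw now 0.04001662491110775 tilt z [ 0.0002  0.     -1.    ] total shift tool [0.0393 0.     0.0814] turn [-0.     -0.0002  0.    ]
shift if turned first [0.0393 0.     0.0814]
```

View pics/w1c.png

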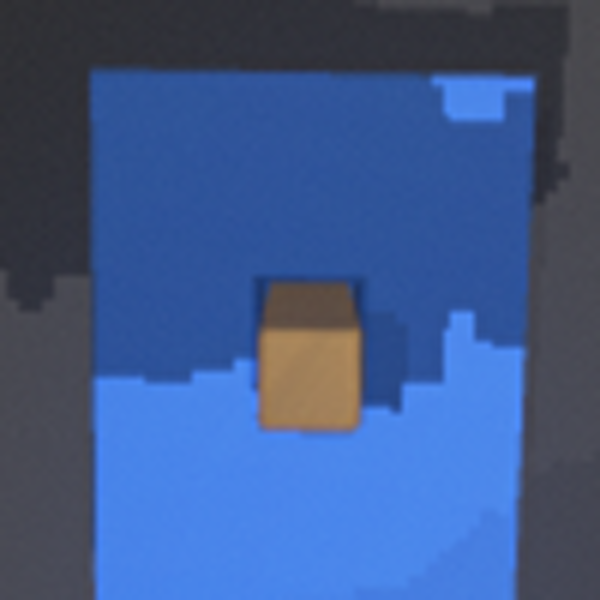

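carry_out --targets '[0.0396,0,0.03,0,0,0,50,0,0,0.03,0,0,0,50,0,0,0.03,0,0,0,50,0,0,0.02,0,0,0,50,0,0,0.0135,0,0,0,50]'

```text
clock: 4.6
eef_pos: [594.5, -267.5, 75.9]
orientation: [-3.14, -0.063, 0.003]
force: [0.4, 0.6, -0.2]
grip_width: 42.8
```

carry_out --targets '[0,0,0,0,0,0,0,0,0,0,0,0,0,0,0,0,0,0,0,0,0,0,0,0,0,0,0,0,0,0,0,0,0,0,0]'

```text
clock: 5.1
eef_pos: [596.0, -267.9, 78.8]
orientation: [3.14, 0.062, 0.003]
force: [-0.1, 0.6, 1.9]
grip_width: 10.6
```

carry_out --targets '[0,0,-0.02,0,0,0,0,0,0,-0.03,0,0,0,0,0,0,-0.04,0,0,0,0,0,0,-0.04,0,0,0,0,0,0,-0.04,0,0,0,0]'

```text
clock: 5.6
eef_pos: [595.1, -267.6, 249.7]
orientation: [3.141, 0.063, 0.0]
force: [0.8, 1.4, -1.7]
grip_width: 10.8
```

```bash
python3 b.py pics/w2.png key_center key seat spindle
python3 go.py 540 -120 260 0.1
python3 - <<'E'
from h import *
np.set_printoptions(precision=1,suppress=True)
c=cam("side")
for t in("key_center","key"):
    for d in pinpoint("side",t)[:2]: P=w(c,d["centre"]);print(t,d["score"],P)
E
```

```text
5.6 [ 595.1 -267.6  249.7] [ 0.8  1.4 -1.7] 10.83593198677646
[[   0.    -1.    -0.3  662.6]
 [  -1.    -0.    -0.  -265.4]
 [  -0.     0.3   -1.   392.8]]
key_center 0.91 [ 595.7 -267.7  222.9] [320. 286.]
key 0.64 [ 591.8 -267.6  183.9] [319.7 268.7]
seat 0.6 [570.6 -37.2  89.9] [ 65.1 247.1]
spindle 0.78 [572.5 -39.   91.9] [ 65.2 245.7]
t 5.85 yaw now 0.0398994285972673 tilt z [-0.0009  0.0003 -1.    ] total shift tool [-0.0489 -0.1495 -0.0124] turn [-0.0003  0.0009 -0.0601]
shift if turned first [-0.0398 -0.1522 -0.0125]
key_center 0.65 [ 595.4 -266.6  220.2]
key_center 0.22 [747.2 -33.7  24.7]
key 0.63 [ 597.8 -265.9  182.7]
key 0.56 [494.1 253.2   2.8]
```

View pics/w2.png

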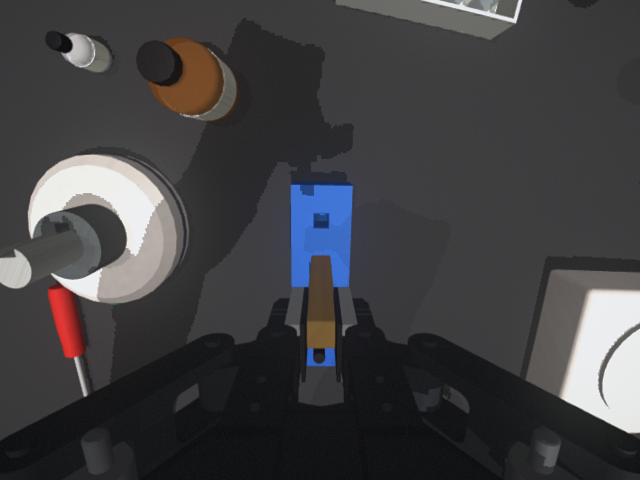

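carry_out --targets '[-0.0162,-0.046,0,0,0,0,0,-0.0162,-0.046,0,0,0,0,0,-0.0162,-0.046,0,0,0,0,0,-0.0162,-0.046,0,0,0,0,0,-0.0162,-0.046,0,0,0,0,0]'

```text
clock: 6.5
eef_pos: [503.9, -39.4, 246.9]
orientation: [-3.141, -0.062, 0.003]
force: [1.0, 1.2, -0.6]
grip_width: 10.6
```

carry_out --targets '[0,0,0.025,0,0,0,0,0,0,0.025,0,0,0,0,0,0,0,0,0,0,0,0,0,0,0,0,0,0]'

```text
clock: 6.9
eef_pos: [505.0, -41.3, 197.4]
orientation: [3.141, 0.062, -0.003]
force: [0.6, 0.2, -0.5]
grip_width: 10.9
```

```bash
python3 b.py pics/w3.png key_center key seat spindle
python3 - <<'E'
from h import *
c=np.load("pics/w3.npy",allow_pickle=True).item()
print(proj(c,(572,-40,152)),proj(c,(505,-40,134)))
save(c,"pics/w3c.png",(200,60,460,260),3)
E
```

```text
6.9 [505.  -41.3 197.4] [ 0.6  0.2 -0.5] 10.860318055297249
[[  0.   -1.   -0.3 572.7]
 [ -1.   -0.   -0.  -39.2]
 [ -0.    0.3  -1.  340.3]]
key_center 0.58 [504.7 -39.  167.4] [315.2 284.9]
key 0.76 [502.5 -44.3 132.3] [324.4 267.8]
seat 0.41 [413.8  28.5  18.6] [246.2 312.9]
spindle 0.85 [571.7 -40.3  92.4] [322.5 151.5]
[322.39260991 151.39251103] [317.68038878 264.53024851]
```

View pics/w3c.png

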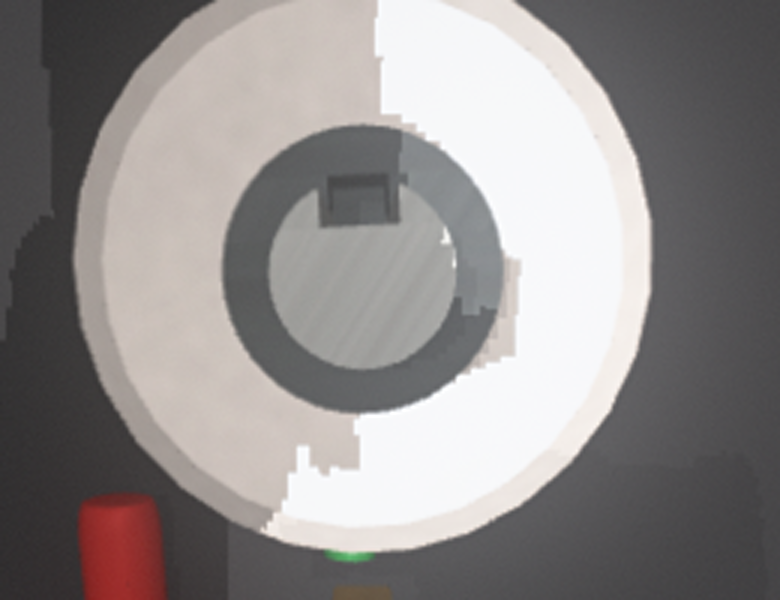

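The shaft's top is a circle centred at about pixel (320.8,151.5). The slot's floor edge runs from (306.7,135.7) to (333,134), and the slot opens up the image (+x). Now the world numbers.

```bash
python3 - <<'E'
from h import *
np.set_printoptions(precision=2,suppress=True)
c=np.load("pics/w3.npy",allow_pickle=True).item()
f=lambda x,y,z=152:ray(c,(200+x/3,60+y/3),z)
L,Rr,B=f(268,272),f(457,272),f(362.5,369)
print(L,Rr,B,(L+Rr)/2,B+[16,0,0])
a,b=f(320,227),f(399,222);print(a,b,np.linalg.norm(a-b),"slot yaw",np.arctan2(*( -(b-a)[:2]*[1,-1])) , np.arctan2((b-a)[0],-(b-a)[1]))
C=np.array([(L+Rr)[0]/2,(L+Rr)[1]/2]);d=(a+b)[:2]/2-C;print(d,np.arctan2(d[1],d[0]))
# collar ellipse
print([f(*p,90) for p in((222,270),(503,270),(363,412),(363,124))])
# key foot edges in image
p=c["pixels"].astype(int);m=(p[:,:,0]-p[:,:,2]>25);m[:245]=0;m[275:]=0;m[:,:290]=0;m[:,360:]=0
ys,xs=np.nonzero(m)
for y in range(245,275,3):
  r=xs[ys==y]; print(y,(r.min(),r.max()) if len(r) else '')
E
```

```text
[571.69 -23.02 152.  ] [573.   -55.35 152.  ] [555.88 -39.85 152.  ] [572.35 -39.18 152.  ] [571.88 -39.85 152.  ]
[579.45 -31.69 152.  ] [580.81 -45.02 152.  ] 13.407419874203534 slot yaw -3.040299481280666 0.10129317230912739
[7.78 0.83] 0.10601261947624
[array([571.41,  -7.22,  90.  ]), array([574.  , -71.11,  90.  ]), array([540.35, -40.6 ,  90.  ]), array([603.97, -38.01,  90.  ])]
245 
248 
251 
254 
257 (np.int64(311), np.int64(329))
260 (np.int64(311), np.int64(329))
263 (np.int64(311), np.int64(330))
266 (np.int64(311), np.int64(330))
269 (np.int64(310), np.int64(330))
272 (np.int64(310), np.int64(331))
```

```bash
python3 - <<'E'
from h import *
np.set_printoptions(precision=2,suppress=True)
c=np.load("pics/w3.npy",allow_pickle=True).item()
print(ray(c,(320.3,256),129.5),ray(c,(320.3,256),131), telemetry.state()["eef_pos"])
E
python3 go.py 587 -37.8 231 0.103
```

```text
[509.14 -41.43 129.5 ] [509.59 -41.41 131.  ] [505.97 -41.43 198.63]
t 7.15 yaw now 0.03914523863572106 tilt z [ 0.0018 -0.0001 -1.    ] total shift tool [ 0.0812 -0.0005 -0.0322] turn [ 0.0003 -0.0018 -0.0639]
shift if turned first [ 0.081   0.0047 -0.0324]
```

carry_out --targets '[0,0,-0.034,0,0,-0.064,0,0.03,0.002,0,0,0,0,0,0.03,0.002,0,0,0,0,0,0.023,0.001,0,0,0,0,0,0,0,0,0,0,0,0]'

```text
clock: 7.65
eef_pos: [591.9, -37.0, 232.5]
orientation: [-3.137, -0.163, -0.008]
force: [-1.0, 0.2, -1.1]
grip_width: 10.7
```

carry_out --targets '[0,0,0,0,0,0,0]'

```text
clock: 7.75
eef_pos: [588.1, -37.6, 231.8]
orientation: [3.137, 0.163, -0.001]
force: [0.3, 0.4, -1.1]
grip_width: 10.8
```

```bash
python3 b.py pics/w4.png key_center key
python3 - <<'E'
from h import *
c=np.load("pics/w4.npy",allow_pickle=True).item()
for P in((572.3,-39.3,152),(587,-37.8,152),(587,-37.8,164),(587,-37.8,90)):print(P,proj(c,P))
save(c,"pics/w4c.png",(240,200,400,320),5)
E
python3 go.py 587 -37.8 231 0.103
```

```text
7.75 [588.1 -37.6 231.8] [ 0.3  0.4 -1.1] 10.821986329913113
[[  0.1  -1.   -0.3 655.3]
 [ -1.   -0.1  -0.  -31.2]
 [ -0.    0.3  -1.  374.8]]
key_center 0.62 [584.1 -38.6 206.1] [320.6 295.2]
key 0.61 [587.6 -41.2 163.5] [325.4 263.6]
(572.3, -39.3, 152) [319.81961546 279.70543519]
(587, -37.8, 152) [319.874497   258.52357513]
(587, -37.8, 164) [319.82376648 264.19116727]
(587, -37.8, 90) [320.07284478 236.37830702]
t 7.9 yaw now 0.1034984144423784 tilt z [-0.0011 -0.0003 -1.    ] total shift tool [-0.0003  0.      0.0009] turn [0.0002 0.0011 0.0005]
shift if turned first [-0.0003  0.      0.0009]
```

View pics/w4c.png

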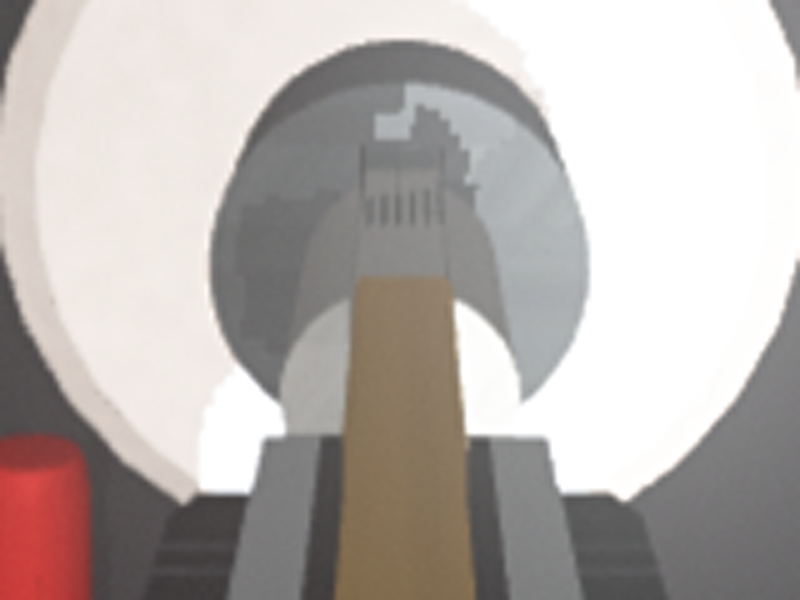

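Key foot is centred at crop column 405, slot at about 402, and it lies at the right radius. I'll shift 0.3 mm left and lower while feeling.

carry_out --targets '[0,-0.0003,0.006,0,0,0,0,0,0,0.004,0,0,0,0,0,0,0.003,0,0,0,0,0,0,0.003,0,0,0,0,0,0,0.003,0,0,0,0]'

```text
clock: 8.4
eef_pos: [588.3, -37.2, 212.5]
orientation: [3.137, 0.163, -0.0]
force: [-0.5, 0.1, -1.5]
grip_width: 10.9
```

carry_out --targets '[0,0,0.003,0,0,0,0,0,0,0,0,0,0,0]'

```text
clock: 8.6
eef_pos: [588.1, -37.1, 209.3]
orientation: [-3.137, -0.163, 0.001]
force: [-0.6, -1.3, -0.0]
grip_width: 11.1
```

carry_out --targets '[0,0,0.01,0,0,0,0,0,0,0.01,0,0,0,0,0,0,0.01,0,0,0,0,0,0,0.01,0,0,0,0,0,0,0.006,0,0,0,0]'

```text
clock: 9.1
eef_pos: [587.7, -37.1, 162.3]
orientation: [-3.137, -0.163, 0.003]
force: [0.1, 0.7, -2.1]
grip_width: 11.0
```

carry_out --targets '[0,0,0.003,0,0,0,0,0,0,0.002,0,0,0,0,0,0,0.0015,0,0,0,0,0,0,0,0,0,0,0]'

```text
clock: 9.5
eef_pos: [588.5, -37.2, 157.4]
orientation: [3.137, 0.163, 0.001]
force: [0.4, -0.1, -1.7]
grip_width: 10.6
```

carry_out --targets '[0,0,0.0015,0,0,0,0,0,0,0.0015,0,0,0,0,0,0,0,0,0,0,0]'

```text
clock: 9.8
eef_pos: [588.2, -37.2, 154.2]
orientation: [3.137, 0.163, -0.0]
force: [-0.6, 0.4, -0.2]
grip_width: 11.1
```

```bash
python3 - <<'E'
from h import *
c=cam("wrist");print(telemetry.state()["force"],telemetry.state()["eef_pos"])
save(c,"pics/w5c.png",(240,220,400,340),5)
E
```

```text
[-0.28964139  0.60290766 -1.25157409] [588.31009389 -37.14484149 154.24686454]
```

View pics/w5c.png

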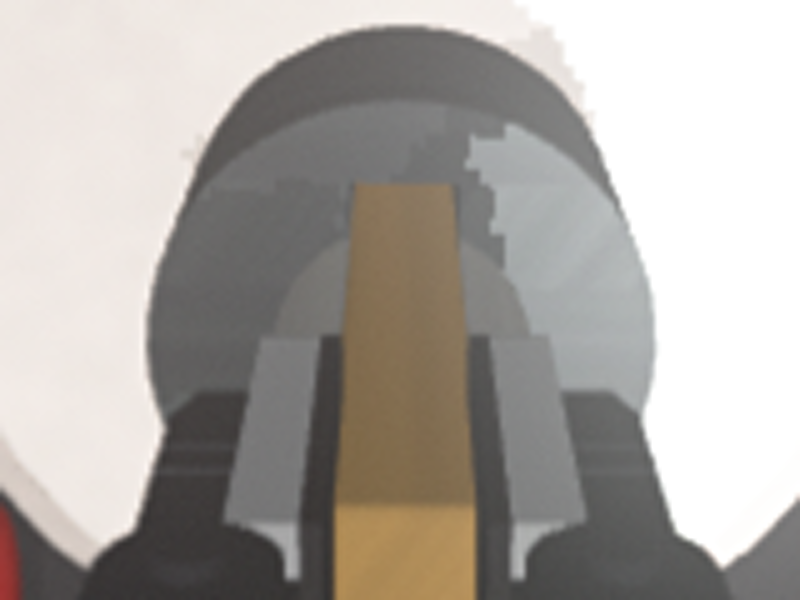

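The key's foot enters the pocket: the visible bottom edge is at crop row 183, with dark pocket margins either side. I'll let go and rise straight up.

carry_out --targets '[0,0,0,0,0,0,40,0,0,0,0,0,0,40,0,0,0,0,0,0,40,0,0,0,0,0,0,40,0,0,-0.02,0,0,0,40]'

```text
clock: 10.35
eef_pos: [586.5, -37.1, 172.4]
orientation: [-3.137, -0.163, 0.008]
force: [-0.4, -0.5, -0.2]
grip_width: 34.2
```

carry_out --targets '[0,0,-0.03,0,0,0,40,-0.03,0,-0.03,0,0,0,40,-0.03,0,-0.01,0,0,0,40,-0.02,0,0,0,0,0,100,0,0,0,0,0,0,100]'

```text
clock: 10.85
eef_pos: [506.0, -46.2, 244.9]
orientation: [3.137, 0.161, -0.003]
force: [0.5, 0.6, 0.3]
grip_width: 62.0
```

```bash
python3 b.py pics/w6.png key_center key seat spindle
python3 - <<'E'
from h import *
c=np.load("pics/w6.npy",allow_pickle=True).item()
u,v=proj(c,(572,-40,152)).astype(int);print(u,v)
save(c,"pics/w6c.png",(u-50,max(v-50,0),u+50,v+40),6)
d=cam("side")
for t in("key_center","key"):
    for e in pinpoint("side",t)[:2]: P=w(d,e["centre"]);print(t,e["score"],P)
E
```

```text
10.85 [506.  -46.2 244.9] [0.5 0.6 0.3] 61.952204960318355
[[  0.1  -1.   -0.3 573.4]
 [ -1.   -0.1  -0.  -39.8]
 [ -0.    0.3  -1.  387.8]]
key_center 0.6 [574.2 -40.6  91.1] [321.8 149. ]
key 0.74 [586.7 -41.6  53.5] [324.2 135. ]
seat 0.69 [571.2 -36.   91.6] [315.9 152.1]
spindle 0.61 [570.9 -38.7  91.4] [319.1 153. ]
320 152
key_center 0.54 [585.5446519  -37.51025207  87.25876413]
key 0.46 [747.56199013 -38.34173892  27.59729631]
```

View pics/w6c.png

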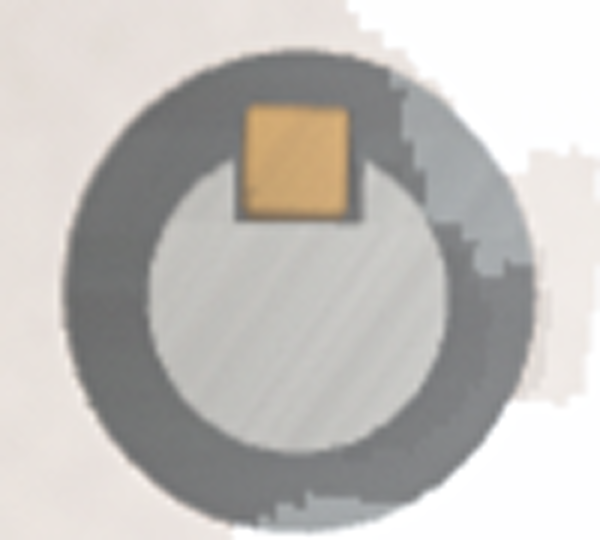

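carry_out --targets '[-0.0064,-0.0436,0,0,0,0,100,-0.0064,-0.0436,0,0,0,0,100,-0.0064,-0.0436,0,0,0,0,100,-0.0064,-0.0436,0,0,0,0,100,-0.0064,-0.0436,0,0,0,0,100]'

```text
clock: 11.75
eef_pos: [454.1, 169.9, 244.2]
orientation: [-3.137, -0.163, -0.0]
force: [0.8, 0.1, -0.3]
grip_width: 85.5
```

carry_out --targets '[-0.0064,-0.0436,0.02,0,0,0,100,-0.0064,-0.0436,0.02,0,0,0,100,0,0,0.03,0,0,0.1,100,0,0,0.02,0,0,0.05,100,0,0,0,0,0,0,100]'

```text
clock: 12.25
eef_pos: [431.0, 253.2, 151.9]
orientation: [3.137, -0.07, -0.007]
force: [-0.2, 0.1, 0.4]
grip_width: 85.7
```

```bash
python3 b.py pics/w7.png carousel_center carousel
python3 - <<'E'
from h import *
c=np.load("pics/w7.npy",allow_pickle=True).item()
u,v=proj(c,(495,253.5,40)).astype(int);print(u,v)
x0,y0=u-110,max(v-110,0);print(x0,y0)
save(c,"pics/w7c.png",(x0,y0,x0+200,y0+190),3.1)
E
```

```text
12.25 [431.  253.2 151.9] [-0.2  0.1  0.4] 85.6839559101359
[[ -0.   -1.   -0.3 499.1]
 [ -1.    0.    0.  250.2]
 [  0.    0.3  -1.  294.6]]
315 155
205 45
```

View pics/w7c.png

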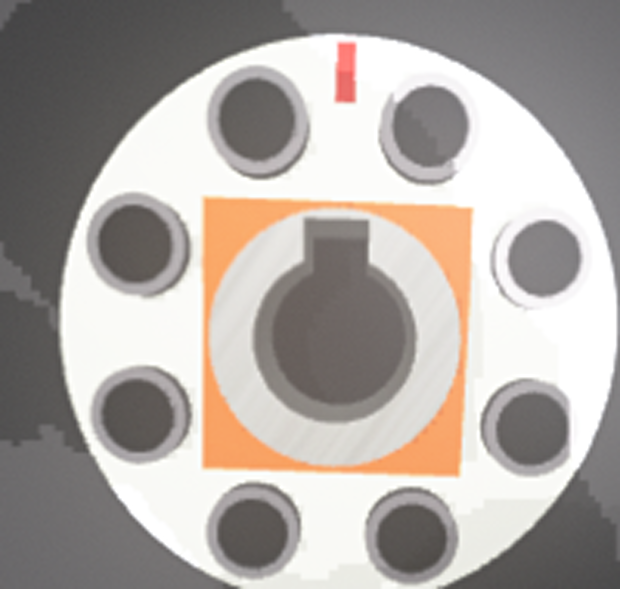

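The picture shows the boss top with corners at crop (203,197), (472,208), (460,476) and (203,468), the bore centred near (335,341), and the keyway's end from (304,218) to (370,219).

```bash
python3 - <<'E'
from h import *
np.set_printoptions(precision=3,suppress=True)
c=np.load("pics/w7.npy",allow_pickle=True).item()
f=lambda x,y,z=55:ray(c,(205+x/3.1,45+y/3.1),z)[:2]
tl,tr,br,bl=[f(*p) for p in((203,197),(472,208),(460,476),(203,468))]
print("boss c",(tl+tr+br+bl)/4,[np.linalg.norm(a-b) for a,b in((tl,tr),(tr,br),(br,bl),(bl,tl))])
ang=lambda d:np.arctan2(d[1],d[0])
print("boss yaw",ang(tl-bl),ang(tr-br),ang(tl-tr)-np.pi/2,ang(bl-br)-np.pi/2)
C=(f(254,341)+f(415.5,341))/2;B=f(335,422)+[17.2,0];print("bore",C,B)
k=(f(304,218)+f(370,219.5))/2;C=np.array([B[0],C[1]])
print("keyway",k,np.linalg.norm(k-C),ang(k-C),ang(f(304,218)-f(370,219.5))-np.pi/2)
print("sides keyway", ang(f(304,218)-f(305,262)),ang(f(370,219)-f(368,262)))
print("red",ang(f(346,72,8)-C))
E
python3 go.py 495 252.5 100 -0.045
```

```text
boss c [495.528 254.76 ] [np.float64(55.32048130211917), np.float64(55.34381321281124), np.float64(55.96056999475639), np.float64(55.75368735699386)]
boss yaw -0.07770904392586774 -0.06613121962349283 -0.08303440752503488 -0.07558284656451386
bore [495.486 254.714] [495.728 255.492]
keyway [520.004 253.051] 24.333419686736416 -0.06841646475880794 -0.06585928440792976
sides keyway -0.031364776829093 -0.09009778779167071
red -0.07864534205486644
t 12.4 yaw now -0.045676729749853734 tilt z [ 0.0012  0.0006 -1.    ] total shift tool [ 0.0615 -0.0017  0.055 ] turn [-0.0006 -0.0011 -0.0007]
shift if turned first [ 0.0616 -0.0017  0.0549]
```

```bash
python3 go.py 495.5 254.8 24 -0.076
```

```text
t 12.4 yaw now -0.045676729749853734 tilt z [ 0.0012  0.0006 -1.    ] total shift tool [ 0.0618 -0.004   0.131 ] turn [-0.0006 -0.0011  0.0303]
shift if turned first [ 0.0618 -0.0059  0.1309]
```

carry_out --targets '[0,0,0,0,0,0.03,100,0.031,-0.003,0,0,0,0,100,0.031,-0.003,0,0,0,0,100,0,0,0.03,0,0,0,100,0,0,0.03,0,0,0,100]'

```text
clock: 12.9
eef_pos: [497.8, 255.0, 95.5]
orientation: [-3.136, 0.124, -0.008]
force: [0.0, -0.3, -1.1]
grip_width: 85.4
```

carry_out --targets '[0,0,0.03,0,0,0,100,0,0,0.02,0,0,0,100,0,0,0.01,0,0,0,100,0,0,0.01,0,0,0,100,0,0,0,0,0,0,100]'

```text
clock: 13.4
eef_pos: [495.0, 254.7, 24.1]
orientation: [3.139, -0.12, -0.0]
force: [0.9, 0.5, 1.0]
grip_width: 85.2
```

carry_out --targets '[0,0,0,0,0,0,40,0,0,0,0,0,0,40,0,0,0,0,0,0,40,0,0,0,0,0,0,40,0,0,0,0,0,0,40]' --grip_force 60

```text
clock: 13.9
eef_pos: [495.6, 255.1, 25.5]
orientation: [-3.138, 0.12, -0.003]
force: [0.4, -0.1, 6.7]
grip_width: 54.6
```

carry_out --targets '[0,0,-0.015,0,0,0,40,0,0,-0.04,0,0,0,40,0,0,-0.045,0,0,0,40,0,0,-0.045,0,0,0,40,0,0,-0.045,0,0,0,40]'

```text
clock: 14.4
eef_pos: [493.9, 254.1, 216.6]
orientation: [3.139, -0.12, -0.001]
force: [0.9, 0.5, -5.1]
grip_width: 55.0
```

carry_out --targets '[0,0,0,0,0,0,40,0.0141,0.0411,0,0,0,0,40,0.0141,0.0411,0,0,0,0,40,0.0141,0.0411,0,0,0,0,40,0.0141,0.0411,0,0,0,0,40]'

```text
clock: 14.9
eef_pos: [537.4, 84.6, 213.6]
orientation: [3.138, -0.119, -0.004]
force: [1.1, -0.2, -4.1]
grip_width: 55.2
```

carry_out --targets '[0.0141,0.0411,0,0,0,0,40,0.0141,0.0411,0,0,0,0,40,0.0141,0.0411,0,0,0,0,40,0,0,0,0,0,-0.1,40,0,0,0,0,0,-0.07,40]'

```text
clock: 15.4
eef_pos: [570.0, -42.3, 213.2]
orientation: [3.137, 0.146, -0.005]
force: [-0.1, 1.0, -4.2]
grip_width: 54.8
```

carry_out --targets '[0,0,0,0,0,0,40,0,0,0,0,0,0,40]'

```text
clock: 15.6
eef_pos: [570.4, -39.4, 213.7]
orientation: [-3.138, -0.146, 0.003]
force: [0.8, 0.6, -5.2]
grip_width: 55.2
```

```bash
python3 go.py 572 -39.4 214 0.0935; python3 b.py pics/w8.png carousel_center
python3 - <<'E'
from h import *
np.set_printoptions(precision=1,suppress=True)
for n in("side","top"):
  d=cam(n)
  for t in("carousel_center","carousel","key_center"):
    for e in pinpoint(n,t)[:1]: print(n,t,e["score"],w(d,e["centre"]))
E
```

```text
t 15.6 yaw now 0.09267521386269027 tilt z [-0.0019  0.0001 -1.    ] total shift tool [ 0.0016  0.0001 -0.0003] turn [-0.0003  0.0019 -0.0008]
shift if turned first [ 0.0016  0.0001 -0.0003]
15.6 [570.4 -39.4 213.7] [ 0.8  0.6 -5.2] 55.1602645717703
[[  0.1  -1.   -0.3 638. ]
 [ -1.   -0.1  -0.  -33.8]
 [ -0.    0.3  -1.  356.6]]
carousel_center 0.8 [570.  -41.2 215.4] [323.3 312.8]
side carousel_center 0.7 [568.3 -37.3 215.9]
side carousel 0.77 [572.2 -39.2 190.6]
side key_center 0.55 [589.  -38.2  89.5]
top carousel_center 0.45 [ 530.4 -272.2   58.1]
```

View pics/w8.png

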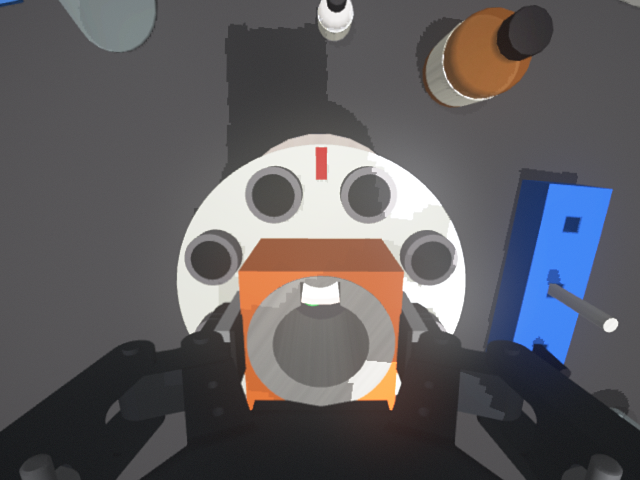

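The carousel is held level, with the red mark at (321,163), the keyway at (302–340,281) and the boss square to the fingers. One quick check of the bore's place in the hand.

```bash
python3 - <<'E'
from h import *
np.set_printoptions(precision=2,suppress=True)
c=np.load("pics/w8.npy",allow_pickle=True).item()
z=213.7+31
g=lambda u,v:ray(c,(u,v),z)[:2]
t=R.from_euler('z',-0.0927).as_matrix()[:2,:2]
for n,a,b in(("ring u",(249,342),(396,342)),("ring v",(322,277),(322,404)),("bore u",(273,343),(369,343)),("bossfront",(240,271),(403,271)),("key end",(301,281),(340,281))):
    A,B=g(*a),g(*b);m=(A+B)/2;print(n,m,np.linalg.norm(A-B),"rel TCP in tool",t@(m-[570.4,-39.4]))
E
```

```text
ring u [572.72 -40.48] 52.06514658511403 rel TCP in tool [ 2.21 -1.29]
ring v [571.87 -40.39] 50.660589343128265 rel TCP in tool [ 1.37 -1.12]
bore u [572.32 -39.99] 33.990968071484005 rel TCP in tool [ 1.85 -0.76]
bossfront [599.16 -37.62] 54.36730054259933 rel TCP in tool [28.8  -0.89]
key end [595.62 -37.62] 13.083190913129783 rel TCP in tool [25.27 -0.57]
```

carry_out --targets '[0.001,-0.0003,0.01,0,0,0,40,0,0,0.01,0,0,0,40,0,0,0.01,0,0,0,40,0,0,0.005,0,0,0,40,0,0,0.002,0,0,0,40]'

```text
clock: 16.6
eef_pos: [571.7, -39.3, 176.1]
orientation: [-3.138, -0.147, 0.003]
force: [0.2, -0.1, -3.7]
grip_width: 54.7
```

carry_out --targets '[0,0,0.002,0,0,0,40,0,0,0.002,0,0,0,40,0,0,0.001,0,0,0,40,0,0,0,0,0,0,40]'

```text
clock: 17.0
eef_pos: [572.4, -39.3, 172.3]
orientation: [3.138, 0.147, 0.0]
force: [-0.4, -0.7, -3.8]
grip_width: 55.0
```

carry_out --targets '[0,0,0.001,0,0,0,40,0,0,0.001,0,0,0,40,0,0,0.001,0,0,0,40,0,0,0.001,0,0,0,40,0,0,0,0,0,0,40]'

```text
clock: 17.5
eef_pos: [572.2, -39.3, 168.1]
orientation: [3.138, 0.147, -0.001]
force: [0.3, -0.2, -3.7]
grip_width: 54.9
```

```bash
python3 -c "
from h import *
np.set_printoptions(precision=2,suppress=True)
s=telemetry.state();print(s['force'],s['ft_torque'],s['eef_pos'],s['orientation'])"
```

```text
[ 0.3  -0.16 -3.74] [ 0.01 -0.    0.06] [572.24 -39.27 168.11] [ 3.14  0.15 -0.  ]
```

carry_out --targets '[0,0,0.0015,0,0,0,40,0,0,0.0015,0,0,0,40,0,0,0.0015,0,0,0,40,0,0,0.0015,0,0,0,40,0,0,0,0,0,0,40]'

```text
clock: 18.0
eef_pos: [572.2, -39.2, 162.0]
orientation: [3.138, 0.147, -0.001]
force: [0.4, 0.7, -3.9]
grip_width: 55.4
```

carry_out --targets '[0,0,0.001,0,0,0,40,0,0,0.001,0,0,0,40,0,0,0.001,0,0,0,40,0,0,0.001,0,0,0,40,0,0,0,0,0,0,40]'

```text
clock: 18.5
eef_pos: [572.2, -39.3, 158.1]
orientation: [3.138, 0.147, -0.0]
force: [-0.4, -0.8, -4.9]
grip_width: 54.9
```

carry_out --targets '[0,0,0.003,0,0,0,40,0,0,0.003,0,0,0,40,0,0,0.003,0,0,0,40,0,0,0.003,0,0,0,40,0,0,0,0,0,0,40]'

```text
clock: 19.0
eef_pos: [572.0, -39.3, 145.7]
orientation: [3.138, 0.147, -0.002]
force: [-0.9, 0.0, -4.6]
grip_width: 55.3
```

carry_out --targets '[0,0,0.004,0,0,0,40,0,0,0.004,0,0,0,40,0,0,0.004,0,0,0,40,0,0,0.004,0,0,0,40,0,0,0,0,0,0,40]'

```text
clock: 19.5
eef_pos: [571.9, -39.3, 129.6]
orientation: [3.138, 0.147, -0.002]
force: [-0.3, 0.2, -4.3]
grip_width: 55.4
```

carry_out --targets '[0,0,0.003,0,0,0,40,0,0,0.003,0,0,0,40,0,0,0.003,0,0,0,40,0,0,0.003,0,0,0,40,0,0,0,0,0,0,40]'

```text
clock: 20.0
eef_pos: [572.0, -39.2, 117.8]
orientation: [3.138, 0.147, -0.001]
force: [-0.4, -0.3, -4.0]
grip_width: 54.9
```

Still free. Last millimetres slowly, until the weight comes off.

carry_out --targets '[0,0,0.001,0,0,0,40,0,0,0.001,0,0,0,40,0,0,0.0005,0,0,0,40,0,0,0.0005,0,0,0,40,0,0,0,0,0,0,40]'

```text
clock: 20.5
eef_pos: [572.4, -39.3, 115.6]
orientation: [3.138, 0.147, 0.0]
force: [-0.6, -0.4, -1.3]
grip_width: 54.9
```

carry_out --targets '[0,0,0.0005,0,0,0,40,0,0,0.0005,0,0,0,40,0,0,0,0,0,0,40]'

```text
clock: 20.8
eef_pos: [572.4, -39.3, 115.5]
orientation: [3.138, 0.147, 0.001]
force: [-3.1, 0.8, 8.5]
grip_width: 54.7
```

Contact comes at TCP 115.5 mm. That matches the grasp height of 25.5 plus the 90 mm collar, so the carousel is home. Releasing and rising.

carry_out --targets '[0,0,-0.001,0,0,0,100,0,0,0,0,0,0,100,0,0,0,0,0,0,100,0,0,0,0,0,0,100,0,0,0,0,0,0,100]'

```text
clock: 21.3
eef_pos: [572.4, -39.3, 115.2]
orientation: [3.138, 0.147, 0.0]
force: [0.1, 0.7, 0.2]
grip_width: 85.1
```

carry_out --targets '[0,0,-0.02,0,0,0,100,0,0,-0.04,0,0,0,100,0,0,-0.04,0,0,0,100,-0.035,0,-0.02,0,0,0,100,-0.035,0,0,0,0,0,100]'

```text
clock: 21.8
eef_pos: [504.7, -45.8, 238.1]
orientation: [3.138, 0.148, 0.012]
force: [0.6, -0.1, -0.8]
grip_width: 85.3
```

carry_out --targets '[0,0,0,0,0,0,100,0,0,0,0,0,0,100]'

```text
clock: 22.0
eef_pos: [502.4, -46.0, 235.6]
orientation: [3.138, 0.147, 0.001]
force: [0.5, -0.7, -0.2]
grip_width: 85.4
```

```bash
python3 b.py pics/w9.png carousel_center carousel seat key_center
python3 - <<'E'
from h import *
np.set_printoptions(precision=1,suppress=True)
ims=[np.load("pics/w9.npy",allow_pickle=True).item()]
for n in("side","top"):
  d=cam(n);ims.append(d)
  for t in("carousel_center","carousel"):
    for e in pinpoint(n,t)[:1]: print(n,t,e["score"],w(d,e["centre"]))
u,v=proj(ims[1],(572,-39,120)).astype(int);u2,v2=proj(ims[0],(572,-39,145)).astype(int);print(u,v,u2,v2)
a=ims[1]["pixels"][v-60:v+60,u-65:u+65];b=ims[0]["pixels"][max(v2-120,0):max(v2-120,0)+240,u2-130:u2+130]
a=cv2.resize(a,(390,360),interpolation=2);b=cv2.resize(b,(390,360),interpolation=2)
cv2.imwrite("pics/fin.png",np.hstack([a,b])[:,:,::-1])
E
```

```text
22.0 [502.4 -46.  235.6] [ 0.5 -0.7 -0.2] 85.44875844935854
[[  0.1  -1.   -0.3 569.5]
 [ -1.   -0.1  -0.  -40.3]
 [ -0.    0.3  -1.  378.7]]
side carousel_center 0.96 [572.9 -39.5 113.7]
side carousel 0.75 [573.9 -40.5  90. ]
top carousel 0.21 [ 531.1 -272.2   -2.4]
318 238 319 146
```

View pics/fin.png

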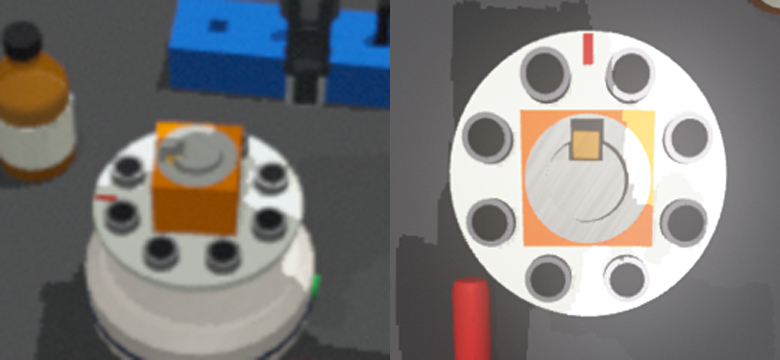

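The carousel sits level on the collar. The shaft stands in the bore just above the boss, and the key shows inside the keyway, slightly below the boss top. The arm is clear, so I'm handing in.

```bash
python3 -c "
from rig import manip
print(manip.sign_off())"
```

```text
the job is handed in; nothing more can be done
None
```

The key is at the bottom of the spindle's slot and the carousel sits flat on the collar over it. Everything is let go, and the job was handed in at about 22 s of the 72 s allowed.

- **Key:** I gripped it by its top and lowered it into the slot, releasing it with its foot about 4 mm in the pocket. It fell the rest by itself. The picture afterwards shows it square in the slot and well below the shaft's top.
- **Carousel:** I measured the keyway at only about 0.01 rad from the red mark. I turned the carousel to match the slot at 0.10 rad and lowered it in small steps without resistance. Contact came at 115.5 mm tool height, which equals the 25.5 mm grasp height plus the 90 mm collar. The force then was under 10 N.
- **Last checks:** The side camera put the carousel's underside at z = 90.0 mm, and its centre within about 2 mm of the spindle axis. The final picture shows it level, with the key inside the keyway. The wrist reads about zero force and the gripper is open and clear.
- **Disagreements:**
  - The networks' early reading of the key's height in the slot (87–91 mm against 95 mm expected) was low, because only its top showed. I relied on the pictures for that.
  - At the end the top camera's guess for the carousel was a low-score wrong match on the holder, and the wrist camera found nothing. I ignored both.

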